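# Open the ball hopper's shutter and refill it from the chute

### The job

Refill the ball hopper: slide the red shutter grip to its end stop so the yellow-rimmed filling mouth is fully open, then take the blue chute by its orange handle and tip it over the mouth so that all three steel balls run in. Set the empty chute back down on the bench standing on its feet, leave the shutter fully open, and leave the white module, the jar and the black tray where they are.

Things in the scene. Friction and masses are not known exactly. Their poses are not given: they have to be found in the camera images.
- hopper_mouth (a point): Centre of the hopper's filling mouth, at the top of its yellow rim, 88 mm above the bench. The mouth is 54 x 54 mm inside; the rim is 5 mm thick and stands 18 mm above the roof. A flat aluminium shutter 27 mm below this point closes it from beneath; below that the hopper is hollow. Axes: the hopper's.
- hopper: Grey box fixed to the bench: 90 mm along its x, 220 mm along its y, roof 70 mm high; origin at the centre of its underside. z up. The mouth's centre lies 70 mm to -y of the origin, the red shutter grip on the roof to +y of the mouth. The shutter opens towards +y, away from the mouth.
- shutter (a joint): How far the shutter is slid open, in m: 0 is closed, 0.070 is the end stop, mouth fully open. It starts at 0 to 0.016. It slides along the hopper's +y against about 3 N of friction (a little more when pushed fast) and stays where it is left.
- shutter_grip (a point): Centre of the shutter's red grip block: 26 mm along the hopper's x, 18 mm along y, 35 mm tall, from 72 to 107 mm above the bench. It is 90 mm to +y of the mouth's centre when shut, 160 mm when fully open. At least 49 mm of free roof lies between it and the yellow rim, so it can be pushed from behind. Axes: the hopper's.
- chute_grip (a point): Centre of the chute's orange handle, 73 mm above the chute's feet: an upright plate across the chute, 12 mm thick along the chute's x, 46 mm wide along y, 26 mm tall, on two side posts. Balls pass beneath it. Axes: the chute's, z up when it stands on its feet, spout towards -x, closed back towards +x.
- chute: Blue loose U-shaped channel, about 0.11 to 0.22 kg: 170 mm long along x, 40 mm wide, 34 mm inside, walls 22 mm high. Origin on the bench below the handle. Its floor rises 6 degrees from the closed back (+x) to the open spout (-x), so balls stay at the back while it is level; spout tipped 25 to 35 degrees down, all roll out. Feet 20 mm towards the spout and 78 mm towards the back.
- chute_spout (a point): Middle of the floor's upper edge at the open spout, where balls leave: 85 mm to -x of the handle's centre and 48 mm lower, 25 mm above the bench when standing. The floor is 3 mm thick, the walls rise 22 mm above it. Axes: the chute's.
- module: White electrical module, 60 x 90 x 45 mm high, loose on the bench; origin at the centre of its underside. Leave it alone.
- jar: Jar with a red cap, 52 mm in diameter, 60 mm high, loose; origin at the centre of its underside. Leave it alone.
- part_tray: Black open tray, 80 x 100 x 30 mm high, loose; origin at the centre of its underside. Leave it alone.
- ball0_center (a point): Centre of steel ball 0, 14 mm in diameter, 11 g, at the start lying in the back end of the chute; its axes mean nothing.
- ball1_center (a point): Centre of steel ball 1, 14 mm in diameter, 11 g, at the start lying in the back end of the chute; its axes mean nothing.
- ball2_center (a point): Centre of steel ball 2, 14 mm in diameter, 11 g, at the start lying in the back end of the chute; its axes mean nothing.
Mind the look-alikes: they are no part of the job. Of the things like the hopper, leave any that is pink or purple; of the rest the larger one is meant.

How it is judged:
By the outcome, as a careful person would: the job done as asked, in the order asked, and still so for the second after the job is handed in, with the robot touching nothing.
It also fails if it takes over 70 s, if anything falls off the work surface, if the arm or the gripper's body presses on something with over 40 N, if the wrist force passes 120 N, or if a joint passes its speed limit or range.

### The arm

A 6-joint arm with a two-finger parallel gripper is mounted at the origin on the work surface. World frame = base frame: x ahead of the robot, y to its left, z up, the work surface at z = 0. Lengths are in m, angles in rad, forces in N, time in s.
With the tool pointing down it reaches from about 0.35 to 0.975 m from the base axis. Payload 4.9 kg.
Tool frame: the origin (TCP) lies on the front face of the gripper's body, between the roots of the fingers; the fingertips stand ctrl.tip_extent ahead of it and the grasp point (between the pads) lies 54 mm ahead of it (ctrl.tip_extent is the distance from the TCP to the fingertips, in m); z points along the fingers, y is the line along which they close (so a half turn about z gives the same grasp; the last joint's range is limited). The gripper opens to 85 mm and grips with 20 to 120 N. Pads are 22 mm wide; open, the fingers measure 114 mm over their backs; the gripper's body (76 mm by 85 mm) begins 54 mm behind the grasp point. The pads swing forward as they close: fully open they stand 13 mm farther back than shut.
Start: joints at [-1.357, 0.053, 1.613, -0, 1.476, -0.119], TCP at [0.204, -0.591, 0.304] pointing down, gripper open.
Joint ranges: [-3.01, 3.01], [-1.01, 2.22], [0.06, 2.58], [-1.02, 4.17], [0.09, 2.62], [-3.14, 3.14]. Speed limits (rad/s): [2.57, 2.57, 3.14, 3.14, 3.14, 3.14].

### API

Orientations are given as a rotation vector (axis times angle).
In Python, from station import ctrl gives the robot as it stands.
- The arm moves only by the tool apply_moves, never from a script. Its argument "rows" is one flat list of numbers, 6 for each row, row after row: the shift along the tool's x, y, z normalised to -1 to 1, where 1 is 0.6 m, then the turn, a rotation vector about the tool's x, y, z normalised to -1 to 1, where 1 is 90 degrees. A call has 1 to 20 rows; each row is the pose to reach, as a shift and turn from the pose commanded when the call began, along the tool's axes at that moment; what a row does not reach only later rows make up. A row lasts 1/10 s, in which the tool goes at most 50 mm and 8.59 degrees, less where a joint would pass 70% of its speed; a pose out of reach is approached as far as the arm can. A call with a number of a shift or a turn outside -1 to 1 is refused whole. A call with a gripper value outside its range is refused whole. "grip" is the opening, from 0 (shut) to 1 (fully open), set as the call begins (left out, the last holds). The fingers move at their own pace and stop on an object; "grip_force" is the grip in N (left out, the last holds). Time passes only in rows, so rows that repeat a pose let the fingers close. It gives the time, the measured TCP pose, the force, the opening and the grip force at its end, in the units of the state.
- ctrl.get_obs(): the state, without advancing time (a new reading comes with each control period).
- ctrl.get_image(name): name is "scene" or "top" or "wrist"; returns (picture, depth): 420x560x3 uint8, blue, green, red; 420x560 float32, m along the optical axis (not along the pixel's ray), 0 where there is no reading.
- ctrl.camera_model(name): a dict with "mtx" (3x3 intrinsics, pixels), "R" (3x3) and "t" (3): a world point X has camera coordinates R X + t; the wrist camera has in their place "tool_from_camera" (4x4, takes a point from camera to tool coordinates, whose origin is the TCP and whose axes are the flange's). Camera axes: x right, y down, z forward; pixel columns grow to the right and rows downward; lengths in m; the calibration is good to about 2 mm. A picture is of the moment at which its call begins: read the wrist's pose just before it. camera_model takes no time and is no camera call.
- ctrl.finish_job(): hands the job in; it is judged then, once.
The state is a dict: "t": time; "q": joint angles; "dq": joint speeds; "effort": joint torques, N m; "tool_pos": TCP position; "tool_rot": TCP orientation; "contact_force": force on the tool from outside, world axes, zero at the start; "wrist_torque": the same for the moment, N m; "opening": finger opening in m; "grip_force": force on a finger pad.
Only numpy, scipy, OpenCV 4.12 (cv2) and the standard library are available. Lean on these libraries where they do the work, as an engineer would, in place of code of your own. Each camera call takes 0.05 s, during which the arm holds its last target. There are 200 camera calls.

## Working session

There is one attempt and no reset: what is moved stays moved. The work goes in short steps, Python scripts to look and compute and a tool call to move; the robot and the scene stay as the last step left them, time stands still between calls to the robot, and variables do not carry over. Pictures are saved under pics/ and viewed, at most 10 in all, crops included, and the job is handed in when it is done.

Besides the shell and the picture viewer there is one more tool, called after "Emit:" as a command line: name --argument value ..., lists and objects as JSON in quotes. apply_moves: Moves the arm, as the interface text tells. Its arguments: {"type":"object","properties":{"rows":{"type":"array","items":{"type":"number"}},"grip":{"type":"number"},"grip_force":{"type":"number"}},"required":["rows"]}

```bash
ls; mkdir -p pics; python3 - <<'E'
from station import ctrl
import cv2,numpy as np
o=ctrl.get_obs();print(o,ctrl.tip_extent)
for n in("scene","top"):
    im,d=ctrl.get_image(n);cv2.imwrite(f"pics/{n}0.png",im);np.savez(f"{n}0.npz",im=im,d=d,**{k:np.array(v) for k,v in ctrl.camera_model(n).items()})
    m=ctrl.camera_model(n);print(n,m)
print(ctrl.camera_model("wrist"))
E
```

```text
pics
{'t': 0.0, 'q': array([-1.35699403e+00,  5.33388317e-02,  1.61430881e+00, -1.58664704e-05,
        1.47598305e+00, -1.19016663e-01]), 'dq': array([-8.46286396e-05, -2.11449212e-04,  1.88542910e-03, -2.07995666e-04,
        7.93795017e-04, -5.97948657e-04]), 'effort': array([ 1.57390873e-04, -3.93684912e+01, -3.70175242e+01, -8.83266648e-05,
        7.11389715e-03,  6.76430176e-06]), 'tool_pos': array([ 0.20407816, -0.59023704,  0.30266519]), 'tool_rot': array([-3.09618697e+00, -5.20046542e-01,  1.76330926e-04]), 'contact_force': array([-0.93531238,  0.34049672,  0.58706963]), 'wrist_torque': array([-0.02057393,  0.02254641,  0.03581679]), 'grip_force': 0.0, 'opening': 0.08542532288697594} 0.0726
scene {'mtx': array([[464.71014525,   0.        , 286.55533107],
       [  0.        , 464.71014525, 208.81891182],
       [  0.        ,   0.        ,   1.        ]]), 'R': array([[ 0.79896409,  0.60131113, -0.00901717],
       [ 0.51720828, -0.69471234, -0.49987034],
       [-0.30684194,  0.3947147 , -0.86605331]]), 't': array([-0.49349906, -0.20958157,  1.22160953])}
top {'mtx': array
[... 175 characters left out ...]
 -0.9998568 ,  0.01022252],
       [-0.99042455, -0.0147622 , -0.13726357],
       [ 0.13739482, -0.00827349, -0.99048181]]), 't': array([0.06320451, 0.58331062, 1.05424651])}
{'mtx': array([[358.34745272,   0.        , 282.47281371],
       [  0.        , 358.34745272, 216.48134198],
       [  0.        ,   0.        ,   1.        ]]), 'tool_from_camera': array([[-6.26758843e-04, -9.58905063e-01, -2.83726430e-01,
         7.26820564e-02],
       [ 9.99999637e-01, -4.37083603e-04, -7.31820914e-04,
         6.53452149e-04],
       [ 5.77734610e-04, -2.83726786e-01,  9.58904989e-01,
        -7.03260817e-02],
       [ 0.00000000e+00,  0.00000000e+00,  0.00000000e+00,
         1.00000000e+00]])}
```

View pics/top0.png

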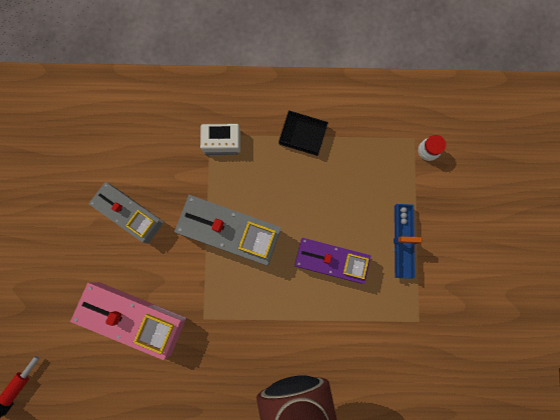

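View pics/scene0.png

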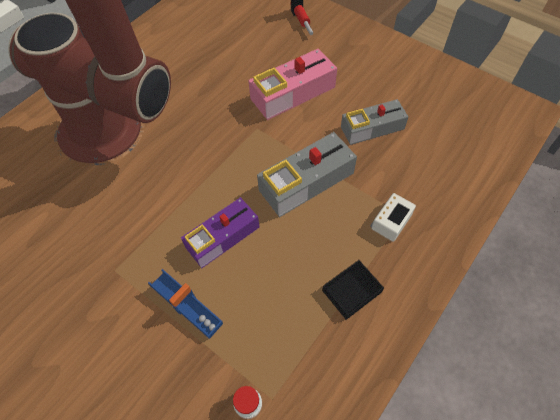

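The top view shows the target grey hopper at (228,230): mouth at (257,240), red grip at (217,225). The blue chute is at (404,241), with balls at its far end (404,215) and the handle at (410,240). The purple hopper at (332,260) lies between them.

```bash
cat > h.py <<'E'
import numpy as np,cv2
def pts(n,mask,d,M,R,t):
    v,u=np.nonzero(mask&(d>0));z=d[v,u]
    c=np.stack([(u-M[0,2])/M[0,0]*z,(v-M[1,2])/M[1,1]*z,z],1)
    return (c-t)@R
def plane(uv,z,M,R,t):
    r=np.c_[np.atleast_2d(uv).astype(float),np.ones(len(np.atleast_2d(uv)))]@np.linalg.inv(M).T@R
    o=-R.T@t
    return o+r*((z-o[2])/r[:,2:])
E
python3 - <<'E'
from h import *
for n in("top","scene"):
    f=np.load(n+"0.npz");im,d,M,R,t=[f[k] for k in("im","d","mtx","R","t")]
    H=cv2.cvtColor(im,cv2.COLOR_BGR2HSV);h,s,v=[H[...,i].astype(int) for i in range(3)]
    C={"yellow":((h>20)&(h<35)&(s>150)&(v>110),.088),"red":(((h<5)|(h>174))&(s>170)&(v>90),.107),"orange":((h>5)&(h<14)&(s>190)&(v>120),.086),"blue":((h>100)&(h<125)&(s>120)&(v>40),.05)}
    for k,(m,zt) in C.items():
        m=cv2.morphologyEx(m.astype(np.uint8),cv2.MORPH_CLOSE,np.ones((3,3)))
        N,L,st,ce=cv2.connectedComponentsWithStats(m)
        for i in range(1,N):
            if st[i,4]<40: continue
            P=pts(n,L==i,d,M,R,t)
            top=P[P[:,2]>np.percentile(P[:,2],97)-.006]
            cs,_=cv2.findContours((L==i).astype(np.uint8),0,2)
            q=cv2.boxPoints(cv2.minAreaRect(max(cs,key=len)))
            B=plane(q,zt,M,R,t)[:,:2]; 
            rc=cv2.minAreaRect((top[:,:2]*1000).astype(np.float32)) if len(top)>3 else None
            print(n,k,ce[i].round(),st[i,4],"zmax",np.percentile(P[:,2],97).round(4),"topmean",top.mean(0).round(4),"rect",np.round(rc[0],1),np.round(rc[1],1),round(rc[2],1),"planebox ctr",B.mean(0).round(4))
E
```

```text
top yellow [139. 223.] 125 zmax 0.0644 topmean [0.5441 0.3936 0.0611] rect [543.9 392. ] [44.5 44.1] 55.9 planebox ctr [0.5409 0.3836]
top yellow [256. 239.] 242 zmax 0.091 topmean [0.5085 0.1274 0.088 ] rect [508.9 126.9] [63.  63.4] 71.0 planebox ctr [0.5088 0.1263]
top yellow [356. 266.] 124 zmax 0.0681 topmean [ 0.4558 -0.0938  0.0648] rect [455.2 -93.2] [45.9 45.9] 77.0 planebox ctr [ 0.4545 -0.09  ]
top yellow [154. 333.] 270 zmax 0.0909 topmean [0.3051 0.3421 0.0881] rect [305.5 342.2] [62.5 63.6] 68.6 planebox ctr [0.3063 0.3412]
top red [435. 144.] 312 zmax 0.0631 topmean [ 0.7372 -0.2808  0.0599] rect [ 738.  -281.3] [43.7 45.6] 1.9 planebox ctr [ 0.7241 -0.2645]
top red [115. 206.] 40 zmax 0.0777 topmean [0.579  0.4435 0.0748] rect [579.3 444.4] [12.  15.8] 60.2 planebox ctr [0.575  0.4324]
top red [216. 224.] 92 zmax 0.1105 topmean [0.538  0.2129 0.1074] rect [538.3 213.3] [16.9 23.9] 68.3 planebox ctr [0.5385 0.2126]
top red [327. 258.] 50 zmax 0.0815 topmean [ 0.4702 -0.0287  0.0787] rect [470.2 -29.1] [12.8 17.5] 75.4 planebox ctr [ 0.4698 -0.0255]
top red [111. 318.] 
[... 1472 characters left out ...]
4037]
scene red [315. 156.] 140 zmax 0.1076 topmean [0.5416 0.2092 0.1051] rect [540.9 209.3] [16.7 22.9] 69.8 planebox ctr [0.5482 0.1998]
scene red [224. 219.] 75 zmax 0.0803 topmean [ 0.4732 -0.0316  0.0774] rect [472.3 -31.5] [12.3 16.4] 80.8 planebox ctr [ 0.4908 -0.0449]
scene red [245. 399.] 555 zmax 0.0621 topmean [ 0.7396 -0.2837  0.0593] rect [ 739.5 -283.8] [43.1 44. ] 84.7 planebox ctr [ 0.7475 -0.2858]
scene blue [165. 286.] 448 zmax 0.0446 topmean [ 0.4619 -0.2178  0.0428] rect [ 463.9 -212.3] [38.3 55.4] 87.9 planebox ctr [ 0.4669 -0.2137]
scene blue [197. 314.] 810 zmax 0.037 topmean [ 0.5442 -0.2198  0.0359] rect [ 558.3 -214.1] [88.4 44. ] 0.4 planebox ctr [ 0.5655 -0.2183]
```

```bash
cat >> h.py <<'E'
from scipy.spatial.transform import Rotation as Ro
def Rt(yaw,tilt=0): # tool x at yaw deg, tool z down; then tilt deg about tool x
    a=np.radians(yaw);x=np.array([np.cos(a),np.sin(a),0]);z=np.array([0,0,-1.])
    return Ro.from_matrix(np.stack([x,np.cross(z,x),z],1))*Ro.from_rotvec([np.radians(tilt),0,0])
def rel(p0,R0,p,R):
    return np.r_[R0.inv().apply(np.array(p)-p0)/.6,(R0.inv()*R).as_rotvec()/(np.pi/2)].round(4)
def cur():
    from station import ctrl
    o=ctrl.get_obs();return o["tool_pos"],Ro.from_rotvec(o["tool_rot"]),o
E
python3 - <<'E'
from h import *
p,R,o=cur()
print(rel(p,R,[.45,-.1,.30],Rt(71.2)))
print(rel(np.array([.45,-.1,.30]),Rt(71.2),[.528,.18,.2],Rt(71.2)))
E
```

```text
[ 0.6543 -0.6384  0.006  -0.001  -0.0007 -0.5792]
[ 0.4837 -0.0273  0.1667  0.      0.      0.    ]
```

Emit:
apply_moves --rows '[0.6543,-0.6384,0.006,0,0,-0.5792,0.6543,-0.6384,0.006,0,0,-0.5792,0.6543,-0.6384,0.006,0,0,-0.5792,0.6543,-0.6384,0.006,0,0,-0.5792,0.6543,-0.6384,0.006,0,0,-0.5792,0.6543,-0.6384,0.006,0,0,-0.5792,0.6543,-0.6384,0.006,0,0,-0.5792,0.6543,-0.6384,0.006,0,0,-0.5792,0.6543,-0.6384,0.006,0,0,-0.5792,0.6543,-0.6384,0.006,0,0,-0.5792,0.6543,-0.6384,0.006,0,0,-0.5792,0.6543,-0.6384,0.006,0,0,-0.5792,0.6543,-0.6384,0.006,0,0,-0.5792,0.6543,-0.6384,0.006,0,0,-0.5792]' --grip 0

```text
t: 1.5
tool_pos: [0.4497, -0.101, 0.2999]
tool_rot: [-2.555, -1.827, 0.001]
contact_force: [-0.1, -0.1, -0.6]
opening: -0.0001
grip_force: 0.0
```

Emit:
apply_moves --rows '[0.4837,-0.0273,0.1667,0,0,0,0.4837,-0.0273,0.1667,0,0,0,0.4837,-0.0273,0.1667,0,0,0,0.4837,-0.0273,0.1667,0,0,0,0.4837,-0.0273,0.1667,0,0,0,0.4837,-0.0273,0.1667,0,0,0,0.4837,-0.0273,0.1667,0,0,0,0.4837,-0.0273,0.1667,0,0,0,0.4837,-0.0273,0.1667,0,0,0,0.4837,-0.0273,0.1667,0,0,0]'

```text
t: 2.5
tool_pos: [0.5286, 0.1778, 0.2012]
tool_rot: [2.556, 1.825, 0.002]
contact_force: [0.2, -1.6, 0.5]
opening: 0.0003
grip_force: 0.0
```

```bash
python3 - <<'E'
from h import *
from station import ctrl
p,R,o=cur()
print(o["t"],p,o["contact_force"],o["opening"],ctrl.tip_extent)
print(rel(p,R,[.528,.18,.155],Rt(71.2)))
im,d=ctrl.get_image("wrist");cv2.imwrite("pics/w1.png",im)
E
```

```text
2.5 [0.52860544 0.17780987 0.20119687] [ 0.16211759 -1.59783457  0.48924433] 0.0002793710773623623 0.0726
[ 0.0031 -0.0022  0.077   0.0009 -0.0003 -0.0018]
```

View pics/w1.png

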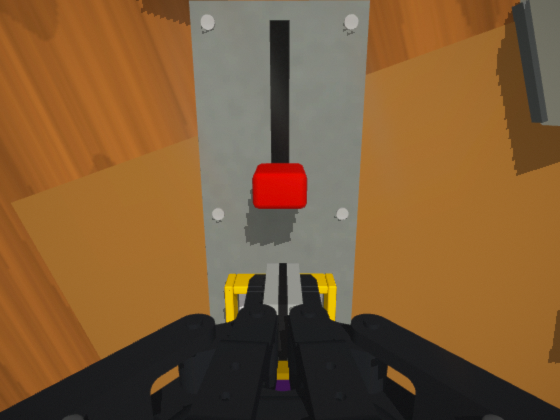

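The wrist view is centred: grip at (280,186), slot straight above it, and fingertips at (283,265) just past the rim at (280,285). I'll go down and push.

Emit:
apply_moves --rows '[0.003,-0.002,0.04,0,0,0,0.003,-0.002,0.077,0,0,0,0.003,-0.002,0.077,0,0,0,0.003,-0.002,0.077,0,0,0]'

```text
t: 2.95
tool_pos: [0.5276, 0.1809, 0.1546]
tool_rot: [2.556, 1.827, -0.0]
contact_force: [-0.1, -0.3, 0.9]
opening: -0.0
grip_force: 0.0
```

Emit:
apply_moves --rows '[0.008,0,0,0,0,0,0.016,0,0,0,0,0,0.024,0,0,0,0,0,0.032,0,0,0,0,0,0.04,0,0,0,0,0,0.048,0,0,0,0,0,0.056,0,0,0,0,0,0.064,0,0,0,0,0,0.072,0,0,0,0,0,0.08,0,0,0,0,0,0.088,0,0,0,0,0,0.096,0,0,0,0,0,0.104,0,0,0,0,0,0.112,0,0,0,0,0,0.12,0,0,0,0,0,0.125,0,0,0,0,0,0.125,0,0,0,0,0,0.125,0,0,0,0,0]'

```text
t: 4.75
tool_pos: [0.5513, 0.2533, 0.1537]
tool_rot: [-2.553, -1.828, 0.0]
contact_force: [-0.7, -0.4, -0.2]
opening: -0.0001
grip_force: 0.0
```

```bash
python3 - <<'E'
from h import *
from station import ctrl
p,R,o=cur()
print(o["t"],p,o["contact_force"], R.inv().apply(p-np.array([.510,.126,0])))
im,d=ctrl.get_image("wrist");cv2.imwrite("pics/w2.png",im)
E
```

```text
4.75 [0.55128158 0.25331571 0.15369754] [-0.7458838  -0.43458918 -0.1797918 ] [ 0.13397597 -0.00217063 -0.15356471]
```

View pics/w2.png

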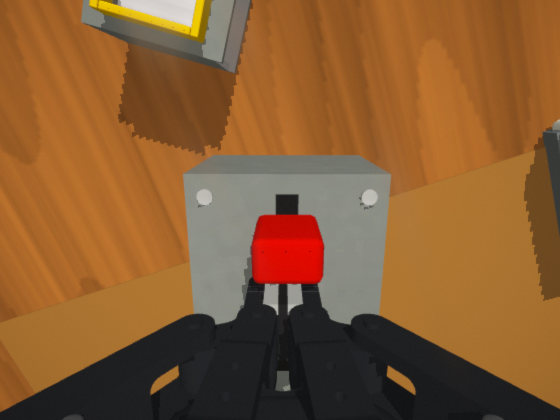

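The grip (287,248) has moved and about a grip-length of slot is left above it at (287,205). I'll push on slowly and watch the force.

Emit:
apply_moves --rows '[0.003,0,0,0,0,0,0.006,0,0,0,0,0,0.009,0,0,0,0,0,0.012,0,0,0,0,0,0.012,0,0,0,0,0]'

```text
t: 5.3
tool_pos: [0.5535, 0.2592, 0.1537]
tool_rot: [-2.554, -1.829, 0.004]
contact_force: [-4.4, -4.2, 0.9]
opening: 0.0002
grip_force: 2.5
```

Emit:
apply_moves --rows '[0.002,0,0,0,0,0,0.004,0,0,0,0,0,0.005,0,0,0,0,0,0.005,0,0,0,0,0]'

```text
t: 5.7
tool_pos: [0.5538, 0.2598, 0.1537]
tool_rot: [2.552, 1.827, -0.014]
contact_force: [-7.9, -13.3, 6.4]
opening: 0.0003
grip_force: 7.8
```

It's at the end stop: force rose to 15 N with no further motion, at the expected 140 mm. I'll back off, rise, then head to the chute.

Emit:
apply_moves --rows '[-0.015,0,0,0,0,0,-0.02,0,0,0,0,0,-0.02,0,-0.08,0,0,0,-0.02,0,-0.16,0,0,0,-0.02,0,-0.2,0,0,0,-0.02,0,-0.2,0,0,0]' --grip 0

```text
t: 6.3
tool_pos: [0.5536, 0.2522, 0.2808]
tool_rot: [2.552, 1.827, 0.019]
contact_force: [0.4, 0.3, 0.7]
opening: -0.0002
grip_force: 0.0
```

```bash
python3 - <<'E'
from h import *
p,R,o=cur()
print(o["t"],p,o["contact_force"])
a=np.array([.515,-.11,.27])
print(rel(p,R,a,Rt(90)))
print(rel(a,Rt(90),[.5148,-.2108,.2],Rt(90.4)))
E
```

```text
6.3 [0.55363538 0.252181   0.28082812] [0.42937118 0.29720964 0.7488261 ]
[-0.5923  0.1333  0.0146  0.0068 -0.004  -0.2088]
[-0.168  -0.0003  0.1167  0.      0.     -0.0044]
```

Emit:
apply_moves --rows '[-0.592,0.133,0.015,0.007,-0.004,-0.209,-0.592,0.133,0.015,0.007,-0.004,-0.209,-0.592,0.133,0.015,0.007,-0.004,-0.209,-0.592,0.133,0.015,0.007,-0.004,-0.209,-0.592,0.133,0.015,0.007,-0.004,-0.209,-0.592,0.133,0.015,0.007,-0.004,-0.209,-0.592,0.133,0.015,0.007,-0.004,-0.209,-0.592,0.133,0.015,0.007,-0.004,-0.209,-0.592,0.133,0.015,0.007,-0.004,-0.209,-0.592,0.133,0.015,0.007,-0.004,-0.209]' --grip 1

```text
t: 7.3
tool_pos: [0.5121, -0.1107, 0.2641]
tool_rot: [-2.217, -2.216, 0.017]
contact_force: [-0.5, 0.8, 0.6]
opening: 0.0854
grip_force: 0.0
```

Emit:
apply_moves --rows '[-0.168,0,0.117,0,0,-0.004,-0.168,0,0.117,0,0,-0.004,-0.168,0,0.117,0,0,-0.004,-0.168,0,0.117,0,0,-0.004,-0.168,0,0.117,0,0,-0.004,-0.168,0,0.117,0,0,-0.004]'

```text
t: 7.9
tool_pos: [0.5122, -0.2107, 0.1963]
tool_rot: [-2.209, -2.228, 0.017]
contact_force: [0.3, 0.7, 0.1]
opening: 0.0857
grip_force: 0.0
```

```bash
python3 - <<'E'
from h import *
from station import ctrl
p,R,o=cur()
print(o["t"],p,o["contact_force"])
print(rel(p,R,[.5148,-.2108,.129],Rt(90.4)))
im,d=ctrl.get_image("wrist");cv2.imwrite("pics/w3.png",im)
np.save("w3d.npy",d)
T=np.array(ctrl.camera_model("wrist")["tool_from_camera"]);M=np.array(ctrl.camera_model("wrist")["mtx"])
def wp(mask):
    v,u=np.nonzero(mask&(d>0));z=d[v,u];c=np.stack([(u-M[0,2])/M[0,0]*z,(v-M[1,2])/M[1,1]*z,z],1)
    return R.apply(c@T[:3,:3].T+T[:3,3])+p
H=cv2.cvtColor(im,cv2.COLOR_BGR2HSV);h,s,v=[H[...,i].astype(int) for i in range(3)]
for m,zt in(((h>5)&(h<16)&(s>200)&(v>120),.08),((h>100)&(h<125)&(s>120)&(v>40),.03)):
    P=wp(m);P=P[P[:,2]>zt];print(len(P),P.mean(0),cv2.minAreaRect((P[:,:2]*1000).astype(np.float32)),P[:,2].max())
im,d=ctrl.get_image("top");cv2.imwrite("pics/t2.png",im)
E
```

```text
7.9 [ 0.51224141 -0.21069975  0.19631905] [0.30452916 0.71961256 0.07847639]
[ 0.0003  0.0054  0.1121 -0.0065  0.003   0.001 ]
1709 [ 0.5154629  -0.21176712  0.08592297] ((515.4644775390625, -213.3681182861328), (46.43043899536133, 11.965706825256348), 87.85523986816406) 0.0879156030254138
3933 [ 0.50152185 -0.21156949  0.03826287] ((516.79052734375, -211.88929748535156), (43.58847427368164, 169.51820373535156), 88.16207885742188) 0.06450965825150609
```

View pics/w3.png

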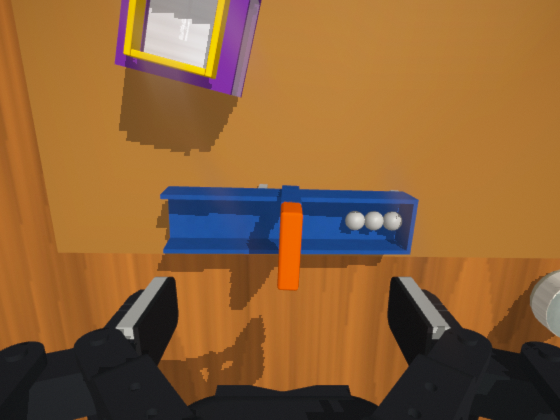

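View pics/t2.png

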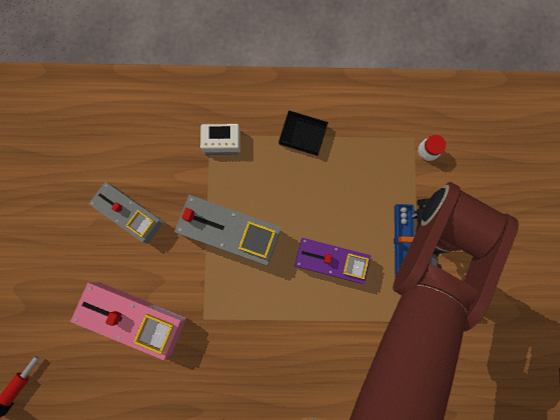

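Top view: the mouth at (258,240) now shows a dark open hole and the grip is at the slot's end (188,214). Wrist view: handle at (290,245), centred between the open fingers, with the three balls at (355–392,220). I'll descend and grasp.

```bash
python3 - <<'E'
from h import *
p,R,o=cur()
print(rel(p,R,[.515,-.212,.15],Rt(90)),rel(p,R,[.515,-.212,.129],Rt(90)))
E
```

```text
[-0.0013  0.0054  0.0776 -0.0063  0.0033  0.0053] [-0.0012  0.0058  0.1126 -0.0063  0.0033  0.0053]
```

Emit:
apply_moves --rows '[-0.001,0.005,0.04,-0.006,0.003,0.005,-0.001,0.005,0.078,-0.006,0.003,0.005,-0.001,0.006,0.095,-0.006,0.003,0.005,-0.001,0.006,0.113,-0.006,0.003,0.005,-0.001,0.006,0.113,-0.006,0.003,0.005,-0.001,0.006,0.113,-0.006,0.003,0.005]'

```text
t: 8.6
tool_pos: [0.5146, -0.213, 0.1282]
tool_rot: [-2.222, -2.219, 0.002]
contact_force: [-0.6, -0.8, 1.2]
opening: 0.0854
grip_force: 0.0
```

Emit:
apply_moves --rows '[0,0,0,0,0,0,0,0,0,0,0,0,0,0,0,0,0,0,0,0,0,0,0,0,0,0,0,0,0,0,0,0,0,0,0,0,0,0,0,0,0,0,0,0,0,0,0,0,0,0,0,0,0,0,0,0,0,0,0,0]' --grip 0 --grip_force 60

```text
t: 9.6
tool_pos: [0.5143, -0.213, 0.1277]
tool_rot: [-2.222, -2.219, 0.002]
contact_force: [0.2, 1.0, 1.7]
opening: 0.011
grip_force: 60.3
```

```bash
python3 - <<'E'
from h import *
p,R,o=cur()
print(o["t"],p,o["tool_rot"],R.as_matrix().round(4),o["opening"],o["contact_force"],o["wrist_torque"])
E
```

```text
9.6 [ 0.51432233 -0.2130233   0.12767778] [-2.22195984e+00 -2.21862466e+00  2.03475294e-03] [[ 1.5e-03  1.0e+00 -2.1e-03]
 [ 1.0e+00 -1.5e-03  2.0e-04]
 [ 2.0e-04 -2.1e-03 -1.0e+00]] 0.011039280165468165 [0.20765465 0.98541437 1.66631512] [ 0.02533209 -0.07257259  0.06704137]
```

Handle held (11 mm opening). Next come the lift, carry and pour waypoints.

```bash
cat > way.py <<'E'
from h import *
sp=np.array([0,-.085,.1027])
hx=np.array([np.cos(np.radians(-18.8)),np.sin(np.radians(-18.8)),0])
S=np.array([.510,.126,0])+.014*hx
def tcp(S,yaw,tilt):
    R=Rt(yaw,tilt);return np.array(S)-R.apply(sp),R
E
python3 - <<'E'
from way import *
p,R,o=cur()
a=(p+[0,0,.02],Rt(90)); b=(p+[0,0,.17],Rt(90,10))
print("lift",rel(p,R,*a),rel(p,R,*b))
c=tcp(S+[0,0,.2],71.2,10);d=tcp(S+[0,0,.102],71.2,0)
print("carry",rel(b[0],b[1],*c),b[0],c[0]);print("down",rel(c[0],c[1],*d),d[0])
for t in range(-5,-41,-5): print(t,rel(d[0],d[1],*tcp(S+[0,0,.102],71.2,t)))
E
```

```text
lift [ 0.     -0.0001 -0.0333 -0.0013 -0.0001 -0.001 ] [ 1.000e-04 -6.000e-04 -2.833e-01  1.098e-01 -2.000e-04 -9.000e-04]
carry [ 0.503   0.1757 -0.0119 -0.      0.0363  0.2057] [ 0.51432233 -0.2130233   0.29767778] [0.61937806 0.08876467 0.28637966]
down [-0.     -0.0035  0.1389 -0.1111  0.      0.    ] [0.60371828 0.0940957  0.2047    ]
-5 [ 0.     -0.0155 -0.0117 -0.0556  0.     -0.    ]
-10 [ 0.     -0.0319 -0.022  -0.1111  0.     -0.    ]
-15 [ 0.     -0.0491 -0.0308 -0.1667  0.     -0.    ]
-20 [ 0.     -0.0671 -0.0381 -0.2222 -0.      0.    ]
-25 [ 0.     -0.0856 -0.0438 -0.2778 -0.     -0.    ]
-30 [ 0.     -0.1046 -0.0479 -0.3333 -0.      0.    ]
-35 [ 0.     -0.1238 -0.0503 -0.3889  0.      0.    ]
-40 [-0.     -0.1432 -0.051  -0.4444  0.      0.    ]
```

Emit:
apply_moves --rows '[0,0,-0.017,0,0,0,0,0,-0.033,0,0,0,0,0,-0.06,0.02,0,0,0,0,-0.09,0.035,0,0,0,0,-0.12,0.05,0,0,0,0,-0.15,0.065,0,0,0,0,-0.18,0.08,0,0,0,0,-0.21,0.095,0,0,0,0,-0.24,0.11,0,0,0,0,-0.265,0.11,0,0,0,0,-0.28,0.11,0,0,0,0,-0.283,0.11,0,0]'

```text
t: 10.8
tool_pos: [0.5149, -0.2132, 0.299]
tool_rot: [-2.133, -2.13, 0.185]
contact_force: [0.6, 1.0, -1.7]
opening: 0.0112
grip_force: 59.9
```

```bash
python3 - <<'E'
from way import *
from station import ctrl
p,R,o=cur()
c=tcp(S+[0,0,.2],71.2,10)
print("carry",rel(p,R,*c),o["opening"],o["contact_force"],p)
im,d=ctrl.get_image("scene");cv2.imwrite("pics/s3.png",im)
E
```

```text
carry [ 0.5035  0.1743 -0.0095  0.0013  0.0364  0.2047] 0.011216677275884731 [ 0.59034431  1.00738217 -1.66564257] [ 0.51494653 -0.21319333  0.29898315]
```

View pics/s3.png

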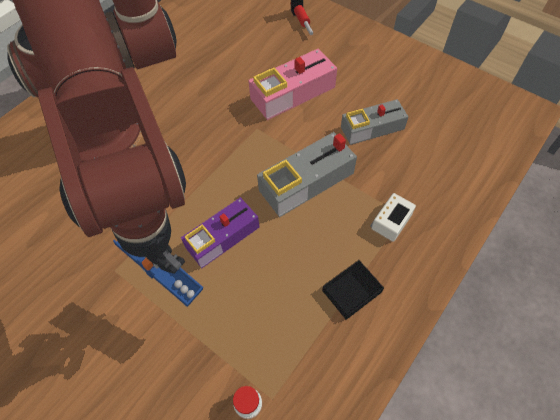

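The chute is lifted, with the balls at its back end (185,288) and the hopper mouth open at (282,178). Now the gentle carry.

Emit:
apply_moves --rows '[0.01,0.003,0,0,0.001,0.004,0.03,0.01,-0.001,0,0.002,0.012,0.06,0.021,-0.001,0,0.004,0.025,0.09,0.031,-0.002,0,0.007,0.037,0.121,0.042,-0.002,0,0.009,0.049,0.151,0.052,-0.003,0,0.011,0.061,0.181,0.063,-0.003,0,0.013,0.074,0.211,0.073,-0.004,0,0.015,0.086,0.242,0.084,-0.005,0,0.017,0.098,0.272,0.094,-0.005,0,0.02,0.111,0.302,0.105,-0.006,0,0.022,0.123,0.332,0.115,-0.006,0,0.024,0.135,0.363,0.126,-0.007,0,0.026,0.147,0.393,0.136,-0.008,0,0.028,0.16,0.423,0.146,-0.008,0,0.031,0.172,0.453,0.157,-0.009,0.001,0.033,0.184,0.475,0.164,-0.009,0.001,0.034,0.193,0.49,0.17,-0.009,0.001,0.035,0.2,0.5,0.173,-0.009,0.001,0.036,0.204,0.5035,0.174,-0.0095,0.001,0.036,0.205]'

```text
t: 12.85
tool_pos: [0.6187, 0.0893, 0.2841]
tool_rot: [-2.434, -1.742, 0.156]
contact_force: [0.6, 0.1, -2.1]
opening: 0.0112
grip_force: 59.9
```

```bash
python3 - <<'E'
from way import *
from station import ctrl
p,R,o=cur()
print(o["t"],"spout",p+R.apply(sp),"S",S)
d=tcp(S+[0,0,.102],71.2,0)
print("down",rel(p,R,*d),o["opening"])
im,dd=ctrl.get_image("wrist");cv2.imwrite("pics/w4.png",im)
E
```

```text
12.85 spout [0.52224259 0.12209519 0.19804939] S [0.52325309 0.12148828 0.        ]
down [-4.000e-04 -2.300e-03  1.348e-01 -1.133e-01  5.000e-04 -1.000e-04] 0.011206925479445557
```

View pics/w4.png

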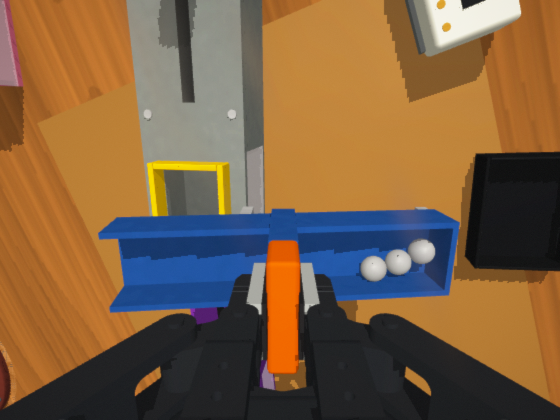

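Three balls rest at the back end (373–421, 255), the handle is held straight, and the spout (120,260) lies over the mouth. Lowering.

Emit:
apply_moves --rows '[0,0,0.015,-0.012,0,0,0,-0.001,0.035,-0.03,0,0,0,-0.001,0.055,-0.045,0,0,0,-0.001,0.075,-0.06,0,0,0,-0.002,0.095,-0.075,0,0,0,-0.002,0.115,-0.09,0,0,0,-0.002,0.128,-0.1,0,0,0,-0.002,0.135,-0.108,0,0,0,-0.002,0.135,-0.113,0,0,0,-0.002,0.135,-0.113,0,0]'

```text
t: 13.9
tool_pos: [0.6045, 0.0938, 0.2059]
tool_rot: [2.554, 1.828, 0.001]
contact_force: [-0.5, -0.1, -1.9]
opening: 0.0111
grip_force: 59.9
```

```bash
python3 - <<'E'
from way import *
from station import ctrl
p,R,o=cur()
print(o["t"],"spout",p+R.apply(sp),o["contact_force"])
for t in range(-4,-38,-4): print(t,rel(p,R,*tcp(S+[0,0,.102],71.2,t)))
im,d=ctrl.get_image("top");M,Rc,tc=[np.array(ctrl.camera_model("top")[k]) for k in("mtx","R","t")]
cv2.imwrite("pics/t4.png",cv2.resize(im[170:310,170:370],None,fx=3,fy=3))
H=cv2.cvtColor(im,cv2.COLOR_BGR2HSV);h,s,v=[H[...,i].astype(int) for i in range(3)]
P=pts("",(h>100)&(h<125)&(s>120)&(v>40),d,M,Rc,tc);P=P[P[:,2]>.07]
q=(P-[.510,.126,0])@np.stack([hx,[-hx[1],hx[0],0],[0,0,1]],1)
e=q[q[:,0]<np.percentile(q[:,0],1)+.01];print(q[:,0].min(),e[:,1].min(),e[:,1].max(),e[:,2].min(),e[:,2].max())
E
```

```text
13.9 spout [0.52416693 0.12114305 0.10304487] [-0.47892831 -0.06823663 -1.93188578]
-4 [ 0.0001 -0.0136 -0.0075 -0.0434  0.0001 -0.0002]
-8 [ 0.0001 -0.0265 -0.0161 -0.0879  0.0001 -0.0002]
-12 [ 1.000e-04 -4.000e-02 -2.380e-02 -1.323e-01  1.000e-04 -2.000e-04]
-16 [ 1.000e-04 -5.400e-02 -3.050e-02 -1.768e-01  1.000e-04 -2.000e-04]
-20 [ 1.000e-04 -6.840e-02 -3.630e-02 -2.212e-01  1.000e-04 -2.000e-04]
-24 [ 1.000e-04 -8.320e-02 -4.100e-02 -2.656e-01  1.000e-04 -2.000e-04]
-28 [ 0.000e+00 -9.820e-02 -4.470e-02 -3.101e-01  1.000e-04 -2.000e-04]
-32 [ 0.000e+00 -1.135e-01 -4.730e-02 -3.545e-01  1.000e-04 -2.000e-04]
-36 [ 0.000e+00 -1.289e-01 -4.880e-02 -3.990e-01  1.000e-04 -2.000e-04]
0.03564962126828574 -0.012574801891248207 0.01926450828637864 0.0967159672096577 0.22773929063161358
```

View pics/t4.png

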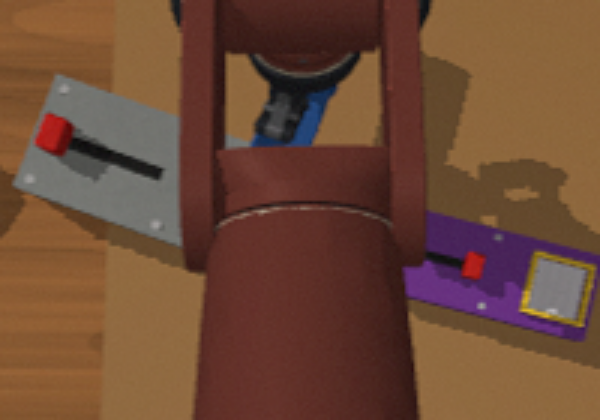

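The arm hides the spout in the top view, though the chute at (295,120) lines up with the hopper's short axis. I trust the kinematics, which put the spout within 1 mm of plan, and tip slowly about the spout.

Emit:
apply_moves --rows '[0,-0.0034,-0.0019,-0.011,0,0,0,-0.0068,-0.0038,-0.022,0,0,0,-0.0102,-0.0056,-0.0325,0,0,0,-0.0136,-0.0075,-0.0434,0,0,0,-0.0168,-0.0097,-0.0545,0,0,0,-0.02,-0.0118,-0.0657,0,0,0,-0.0233,-0.014,-0.0768,0,0,0,-0.0265,-0.0161,-0.0879,0,0,0,-0.0287,-0.0174,-0.0953,0,0,0,-0.031,-0.0187,-0.1027,0,0,0,-0.0332,-0.02,-0.1101,0,0,0,-0.0355,-0.0213,-0.1175,0,0,0,-0.0378,-0.0225,-0.1249,0,0,0,-0.04,-0.0238,-0.1323,0,0,0,-0.0423,-0.0249,-0.1397,0,0,0,-0.0447,-0.026,-0.1471,0,0,0,-0.047,-0.0272,-0.1546,0,0,0,-0.0493,-0.0283,-0.162,0,0,0,-0.0517,-0.0294,-0.1694,0,0,0,-0.054,-0.0305,-0.1768,0,0]'

```text
t: 15.95
tool_pos: [0.5734, 0.1044, 0.2236]
tool_rot: [2.362, 1.691, 0.237]
contact_force: [0.7, -0.4, -1.7]
opening: 0.0113
grip_force: 59.9
```

```bash
cat > balls.py <<'E'
from way import *
from station import ctrl
p,R,o=cur()
print(o["t"],"spout",p+R.apply(sp)-S,o["contact_force"])
for t in range(-20,-38,-4): print(t,rel(p,R,*tcp(S+[0,0,.102],71.2,t)))
im,d=ctrl.get_image("wrist");cv2.imwrite("pics/w5.png",im)
H=cv2.cvtColor(im,cv2.COLOR_BGR2HSV)
for n,k in(("white",(H[...,1]<60)&(H[...,2]>100)),):
    N,L,st,ce=cv2.connectedComponentsWithStats(k.astype(np.uint8))
    print([(ce[i].round(),st[i,4]) for i in range(1,N) if st[i,4]>60])
E
python3 balls.py
```

```text
15.95 spout [-3.56317289e-04  7.85177304e-05  1.01486498e-01] [ 0.67775101 -0.41035197 -1.71834776]
-20 [ 0.     -0.0114 -0.0101 -0.0443  0.0002 -0.0001]
-24 [ 0.     -0.0244 -0.0187 -0.0888  0.0003 -0.0001]
-28 [ 0.000e+00 -3.780e-02 -2.640e-02 -1.332e-01  3.000e-04 -1.000e-04]
-32 [ 0.000e+00 -5.180e-02 -3.310e-02 -1.777e-01  3.000e-04 -1.000e-04]
-36 [ 0.000e+00 -6.620e-02 -3.880e-02 -2.221e-01  3.000e-04 -1.000e-04]
[(array([ 83., 107.]), np.int32(31539)), (array([387.,  20.]), np.int32(3785)), (array([ 92., 225.]), np.int32(3315)), (array([247., 210.]), np.int32(83)), (array([238., 271.]), np.int32(2200)), (array([ 90., 272.]), np.int32(1089)), (array([309., 286.]), np.int32(617))]
```

Emit:
apply_moves --rows '[0,-0.0057,-0.005,-0.022,0,0,0,-0.0114,-0.0101,-0.0443,0,0,0,-0.0179,-0.0144,-0.0665,0,0,0,-0.0244,-0.0187,-0.0888,0,0,0,-0.0311,-0.0226,-0.111,0,0,0,-0.0378,-0.0264,-0.1332,0,0,0,-0.0448,-0.0298,-0.1555,0,0,0,-0.0518,-0.0331,-0.1777,0,0,0,-0.059,-0.036,-0.2,0,0,0,-0.059,-0.036,-0.2,0,0,0,-0.059,-0.036,-0.2,0,0,0,-0.059,-0.036,-0.2,0,0,0,-0.059,-0.036,-0.2,0,0,0,-0.059,-0.036,-0.2,0,0,0,-0.059,-0.036,-0.2,0,0,0,-0.059,-0.036,-0.2,0,0]'

```text
t: 17.6
tool_pos: [0.5358, 0.1172, 0.2346]
tool_rot: [2.131, 1.525, 0.465]
contact_force: [0.4, -0.0, -1.2]
opening: 0.0108
grip_force: 60.0
```

```bash
python3 balls.py; python3 - <<'E'
from station import ctrl
import cv2,numpy as np
im,_=ctrl.get_image("scene");w=cv2.imread("pics/w5.png")
cv2.imwrite("pics/both.png",np.hstack([cv2.resize(w,(400,300)),cv2.resize(im[90:300,130:410],(400,300))]))
E
```

```text
17.6 spout [ 8.82962437e-05 -1.29438981e-04  1.01935819e-01] [ 0.41123585 -0.00550391 -1.17126295]
-20 [ 1.00e-04  3.70e-02  3.90e-02  1.55e-01  3.00e-04 -2.00e-04]
-24 [ 1.000e-04  2.730e-02  2.680e-02  1.105e-01  3.000e-04 -2.000e-04]
-28 [ 0.0001  0.0169  0.0154  0.0661  0.0003 -0.0001]
-32 [ 0.0001  0.0056  0.0047  0.0216  0.0004 -0.0001]
-36 [ 0.0001 -0.0063 -0.0052 -0.0228  0.0004 -0.0001]
[(array([ 76., 102.]), np.int32(25713)), (array([316.,  27.]), np.int32(3416)), (array([475., 165.]), np.int32(20588)), (array([ 67., 233.]), np.int32(5659)), (array([247., 210.]), np.int32(84)), (array([  7., 294.]), np.int32(1121)), (array([ 66., 280.]), np.int32(1490)), (array([256., 286.]), np.int32(614)), (array([309., 286.]), np.int32(624))]
```

View pics/both.png

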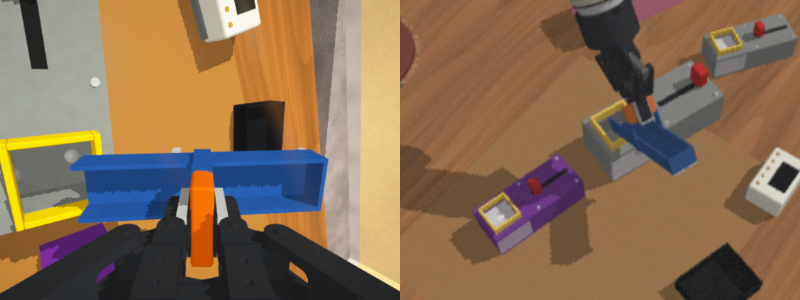

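The chute is empty and at least two balls are visible down inside the mouth at (70,157) and (40,193); none is on the bench. Next: raise, level and carry the chute back to where it stood.

```bash
python3 - <<'E'
from way import *
p,R,o=cur()
u=(p+[0,0,.06],R);l=tcp(S+[0,0,.20],71.2,0);b=(np.array([.5143,-.213,.26]),Rt(90))
print(rel(p,R,*u),rel(p,R,*l));print(rel(l[0],l[1],*b),l[0])
E
```

```text
[-0.      0.0558 -0.083   0.      0.      0.    ] [ 1.000e-04  1.627e-01 -2.740e-02  3.772e-01  3.000e-04 -2.000e-04]
[-0.5325  0.0239  0.0712  0.      0.     -0.2089] [0.60371828 0.0940957  0.3027    ]
```

Emit:
apply_moves --rows '[0,0.02,-0.03,0,0,0,0,0.04,-0.06,0,0,0,0,0.056,-0.083,0,0,0,0,0.074,-0.073,0.063,0,0,0,0.092,-0.064,0.126,0,0,0,0.11,-0.055,0.19,0,0,0,0.128,-0.046,0.252,0,0,0,0.146,-0.036,0.315,0,0,0,0.163,-0.027,0.377,0,0,0,0.163,-0.027,0.377,0,0]'

```text
t: 18.7
tool_pos: [0.6061, 0.0928, 0.3025]
tool_rot: [2.556, 1.825, -0.0]
contact_force: [-0.5, 0.4, -0.8]
opening: 0.011
grip_force: 59.9
```

Emit:
apply_moves --rows '[-0.05,0.002,0.003,0,0,-0.02,-0.1,0.004,0.006,0,0,-0.04,-0.15,0.006,0.01,0,0,-0.06,-0.2,0.008,0.015,0,0,-0.08,-0.25,0.011,0.02,0,0,-0.1,-0.3,0.013,0.025,0,0,-0.12,-0.35,0.016,0.03,0,0,-0.14,-0.4,0.018,0.04,0,0,-0.16,-0.45,0.02,0.05,0,0,-0.18,-0.5,0.022,0.06,0,0,-0.2,-0.5325,0.024,0.071,0,0,-0.209,-0.5325,0.024,0.071,0,0,-0.209,-0.5325,0.024,0.071,0,0,-0.209]'

```text
t: 20.0
tool_pos: [0.5142, -0.2126, 0.2601]
tool_rot: [2.221, 2.22, 0.0]
contact_force: [0.1, -0.2, -1.6]
opening: 0.0112
grip_force: 59.9
```

```bash
python3 - <<'E'
from way import *
from station import ctrl
p,R,o=cur()
print(p,rel(p,R,[.5143,-.213,.131],Rt(90)),rel(p,R,[.5143,-.213,.128],Rt(90)),o["t"],o["opening"],o["contact_force"])
# check pixels inside hopper mouth and jar/tray unchanged, balls on bench
a=np.load("top0.npz")["im"];im,d=ctrl.get_image("top");df=cv2.absdiff(a,im).max(2)>50
N,L,st,ce=cv2.connectedComponentsWithStats(df.astype(np.uint8))
print([(ce[i].round(),st[i,4]) for i in range(1,N) if st[i,4]>6])
E
```

```text
[ 0.51417922 -0.21262047  0.26014065] [-0.0005  0.      0.2152  0.0006  0.0005 -0.0004] [-0.0005  0.      0.2202  0.0006  0.0005 -0.0004] 20.0 0.011206834027531256 [ 0.10214612 -0.15000529 -1.63272907]
[(array([468., 175.]), np.int32(11)), (array([421., 225.]), np.int32(2865)), (array([477., 179.]), np.int32(9)), (array([478., 192.]), np.int32(11)), (array([472., 206.]), np.int32(12)), (array([524., 208.]), np.int32(8)), (array([188., 215.]), np.int32(120)), (array([474., 257.]), np.int32(1370)), (array([529., 224.]), np.int32(53)), (array([217., 225.]), np.int32(120)), (array([542., 220.]), np.int32(7)), (array([261., 243.]), np.int32(291)), (array([425., 265.]), np.int32(23)), (array([499., 266.]), np.int32(112)), (array([494., 275.]), np.int32(73)), (array([494., 289.]), np.int32(110)), (array([410., 300.]), np.int32(335)), (array([467., 363.]), np.int32(621)), (array([393., 340.]), np.int32(27)), (array([385., 354.]), np.int32(8)), (array([303., 398.]), np.int32(2036)), (array([369., 392.]), np.int32(11)), (array([453., 418.]), np.int32(11))]
```

No stray balls on the bench; only the shutter, mouth and arm regions changed. Setting the chute down.

Emit:
apply_moves --rows '[0,0,0.03,0,0,0,0,0,0.06,0,0,0,0,0,0.09,0,0,0,0,0,0.12,0,0,0,0,0,0.15,0,0,0,0,0,0.175,0,0,0,0,0,0.195,0,0,0,0,0,0.205,0,0,0,0,0,0.212,0,0,0,0,0,0.216,0,0,0,0,0,0.219,0,0,0,0,0,0.22,0,0,0,0,0,0.22,0,0,0]'

```text
t: 21.35
tool_pos: [0.5147, -0.2133, 0.1285]
tool_rot: [2.221, 2.22, 0.0]
contact_force: [-0.0, 0.1, -0.6]
opening: 0.011
grip_force: 59.9
```

Emit:
apply_moves --rows '[0,0,0.001,0,0,0,0,0,0.0015,0,0,0,0,0,0.0015,0,0,0]'

```text
t: 21.65
tool_pos: [0.5148, -0.2133, 0.1277]
tool_rot: [2.221, 2.221, -0.0]
contact_force: [-0.3, -0.5, -0.1]
opening: 0.011
grip_force: 60.3
```

Emit:
apply_moves --rows '[0,0,0,0,0,0,0,0,0,0,0,0,0,0,0,0,0,0,0,0,0,0,0,0,0,0,0,0,0,0,0,0,0,0,0,0,0,0,0,0,0,0,0,0,0,0,0,0,0,0,-0.03,0,0,0,0,0,-0.06,0,0,0,0,0,-0.1,0,0,0,0,0,-0.15,0,0,0,0,0,-0.2,0,0,0,0,0,-0.25,0,0,0,0,0,-0.25,0,0,0]' --grip 1

```text
t: 23.15
tool_pos: [0.5164, -0.2142, 0.2832]
tool_rot: [2.214, 2.214, 0.004]
contact_force: [0.6, 0.6, 0.3]
opening: 0.0855
grip_force: 0.0
```

```bash
python3 - <<'E'
from way import *
from station import ctrl
p,R,o=cur();print(o["t"],p,o["contact_force"])
im,d=ctrl.get_image("wrist");cm=ctrl.camera_model("wrist")
T=np.array(cm["tool_from_camera"]);M=np.array(cm["mtx"])
def wp(mask):
    v,u=np.nonzero(mask&(d>0));z=d[v,u];c=np.stack([(u-M[0,2])/M[0,0]*z,(v-M[1,2])/M[1,1]*z,z],1)
    return R.apply(c@T[:3,:3].T+T[:3,3])+p
H=cv2.cvtColor(im,cv2.COLOR_BGR2HSV);h,s,v=[H[...,i].astype(int) for i in range(3)]
for m,zt in(((h>5)&(h<16)&(s>200)&(v>120),.08),((h>100)&(h<125)&(s>120)&(v>40),-.1)):
    P=wp(m);P=P[P[:,2]>zt];print(len(P),P.mean(0),cv2.minAreaRect((P[:,:2]*1000).astype(np.float32)),P[:,2].min(),P[:,2].max())
    for x0,x1 in((.42,.45),(.56,.61)):
        q=P[(P[:,0]>x0)&(P[:,0]<x1),2]
        if len(q): print(x0,np.percentile(q,[5,97]))
# mouth interior, scene view: shutter grip position
f=ctrl.camera_model("scene");im,d=ctrl.get_image("scene");H=cv2.cvtColor(im,cv2.COLOR_BGR2HSV);h,s,v=[H[...,i].astype(int) for i in range(3)]
m=((h<5)|(h>174))&(s>170)&(v>90)
P=pts("",m,d,*[np.array(f[k]) for k in("mtx","R","t")]);P=P[(P[:,2]>.1)&(P[:,1]<.35)&(P[:,1]>.1)&(P[:,0]>.45)]
g=P.mean(0);print("grip",g,np.linalg.norm(g[:2]-[.511,.1255]))
c=[]
E
```

```text
23.15 [ 0.51644008 -0.21416226  0.28316523] [0.63072551 0.5680214  0.29626884]
861 [ 0.51560281 -0.21291013  0.08603437] ((515.830810546875, -213.51499938964844), (45.640647888183594, 11.863089561462402), 89.43748474121094) 0.08002691640057641 0.08822620359314204
7947 [ 0.51731711 -0.21495346  0.02292091] ((516.62060546875, -212.29684448242188), (43.321102142333984, 171.06195068359375), 89.91661834716797) 0.006530574561101843 0.06343480212822727
0.42 [0.02333258 0.04732085]
0.56 [0.00829079 0.03337932]
grip [0.56437812 0.27464001 0.10551516] 0.1584044416460902
```

```bash
python3 -c "
from station import ctrl
print(ctrl.finish_job())"
```

```text
the job is handed in; nothing more can be done
None
```

I've handed the job in: the shutter is open to its end stop, the balls are poured into the hopper, and the empty chute is back on its feet. I saw only two balls inside the mouth; the third I infer from the empty chute and the clear bench.

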